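Hold the crucible furnace open with its lid lifter

TASK

The crucible is about to be lifted out of the small blue bench furnace: open the furnace for me with its lid lifter. Put your fingertips on top of the red grip at the long end of the lifter bar and press it down smoothly until the bar meets its stop and the heavy lid stands open at the other end, and keep it pressed there: the program finishes while holding it down. Do not take hold of the grip or put your fingers either side of it, do not touch the lid itself or let it drop, and leave the other things on the bench where they stand.

Things in the scene. Friction and masses are not known exactly. Their poses are not given: they have to be found in the camera images.
- furnace: Cold bench crucible furnace, fixed: blue housing 240 x 220 x 190 mm high, control box 34 mm deep on its front. Origin: centre of its underside on the bench; x points from front to back (lid hinge at the back), z up. The lid lifter runs along its side at y = -135 mm, pivot pin at x = 53, z = 234 mm; its red grip sticks out past the front. A rubber buffer under the bar is its lower stop.
- grip_top (a point): Middle of the top face of the lifter's red grip, 255 mm from the pivot pin along the bar and 11 mm above the bar's middle line. Grip: 116 long, 36 wide, 22 mm thick; it runs 51 mm on to the free end, 65 mm towards the pivot. Axes: x along the bar towards the pivot, y across, z out of the top face. About 320 mm above the bench at rest, 157 mm at the stop, on an arc about the pin.
- lifter (a joint): Angle of the lifter bar, rad: 0 at rest (bar slopes 0.30 rad up towards the grip), growing as the grip is pressed down, 0.65 at the stop (slopes 0.35 rad down). No latch and no spring: the lid's weight on the short end swings it back when let go. Pressing takes 4 to 18 N at the grip, most in mid stroke, 4 to 8 N near the stop.
- lid (a joint): Opening angle of the lid, rad: 0 shut, about 1.05 with the lifter at its stop. A steel and refractory disc, 192 mm across, 36 mm thick, 1.6 to 2.4 kg, hinged at the back; a cross bar on it rests on the lifter's roller (45 mm from the pivot pin), so it rises with the roller and falls shut when the lifter is let go.
- lid_front (a point): Middle of the front edge of the lid, opposite its hinge; about 214 mm above the bench when shut; it swings up and back.
- flux_jar: Amber jar with a black cap, 54 mm across, 75 mm high, loose; origin at the centre of its underside. Bystander.
- spare_crucible: Empty dark graphite crucible, 54 mm across, 60 mm high, loose, standing in front of the furnace; origin at the centre of its underside. Bystander.
- ball_vise: Jeweller's steel ball vise on a rubber ring, 116 mm across and 102 mm high, with a T-handle sticking out to about 72 mm from its axis, loose, 2.2 kg; origin at the centre of its underside. Bystander.
- hammer: Chasing hammer lying on the bench, wooden handle, 240 mm long, loose; origin under its middle. Bystander.

How it is judged (in metres and radians):
At the end, for the whole second after the job is handed in: The lifter bar is pressed down to within 0.08 rad of its stop, the lid stands open by at least 0.9 rad and is at rest (under 0.1 rad/s), and the fingers are still pressing on the lifter with more than 1 N (value of joint lifter above 0.57 rad and value of joint lid above 0.9 rad and contact force between the fingers and lifter above 1 N and velocity of joint lid between -0.1 and 0.1 rad/s); the arm keeps its last pose, push and grip.
It fails at once if the lid was flung up or let drop (faster than 3 rad/s up or 1.5 rad/s down) (velocity of joint lid above 3 rad/s or velocity of joint lid below -1.5 rad/s).
It fails at once if the lid itself was touched by the robot (contact force between any of the fingers, the arm and lid above 1 N).
It fails at once if the fingers straddled or gripped the lifter's grip instead of pressing on its top (z of the grasp point in the frame of grip_top between -0.04 and 0.003 m and x of the grasp point in the frame of grip_top between -0.055 and 0.075 m and y of the grasp point in the frame of grip_top between -0.022 and 0.022 m).
It fails at once if a bystander was moved or lifted (more than 25 mm) (distance of any of flux_jar, spare_crucible, ball_vise, hammer from where it was at the start of the episode above 0.025 m).
It also fails if it takes over 38 s, if anything falls off the work surface, if the arm or the gripper's body presses on something with over 40 N, if the wrist force passes 120 N, or if a joint passes its speed limit or range.

ROBOT

A 6-joint arm with a two-finger parallel gripper is mounted at the origin on the work surface. World frame = base frame: x ahead of the robot, y to its left, z up, the work surface at z = 0. Lengths are in mm, angles in rad, forces in N, time in s.
With the tool pointing down it reaches from about 400 to 925 mm from the base axis. Payload 12.5 kg.
Tool frame: the origin (TCP) lies at the centre of the arm's flange, where the gripper is bolted on; the fingertips stand 190 mm ahead of it and the grasp point (between the pads) lies 171 mm ahead of it; z points along the fingers, y is the direction in which the jaws open and shut (so a half turn about z gives the same grasp; the last joint's range is limited). The gripper opens to 95 mm and grips with 3 to 60 N. Pads are 20 mm wide; open, the fingers measure 119 mm over their backs; the gripper's body (75 mm by 180 mm) begins 59 mm behind the grasp point.
Start: joints at [-1.39, 0.491, 1.559, -0, 1.092, -0.106], TCP at [176.822, -599.465, 404.761] pointing down, gripper open.
Joint ranges: [-3.1, 3.1], [-0.84, 2.19], [0.05, 2.79], [-1.13, 4.28], [0.06, 2.93], [-2.69, 2.69]. Speed limits (rad/s): [2.22, 2.22, 2.79, 3.14, 3.14, 3.14].

INTERFACE

Orientations are given as [roll, pitch, yaw] about the fixed x, y, z axes, in that order (R = Rz(yaw) Ry(pitch) Rx(roll)).
In Python, from cell import env, optics gives the robot as it stands.
- The arm moves only by the tool apply_moves, never from a script. Its argument "commands" is a list of rows, each a list of 7 numbers: the turn, a rotation vector about the tool's x, y, z in degrees, then the shift along the tool's x, y, z in m, then the finger opening in m, from 0 to 0.0951. A call has 1 to 5 rows; each row shifts and turns the commanded pose from where the row before left it, along the tool's axes as they then stand; what a row does not reach is not made up. A row lasts 1/12 s, in which the tool goes at most 41.7 mm and 7.16 degrees, less where a joint would pass 70% of its speed; a pose out of reach is approached as far as the arm can. A call with a gripper value outside its range is refused whole. The fingers move at their own pace and stop on an object; the grip force is fixed at half the most. Time passes only in rows, so rows that do not move let the fingers close. It gives the time, the measured TCP pose, the force and the opening at its end, in the units of the state.
- env.state(): the state, without advancing time (a new reading comes with each control period).
- optics.read_camera(name): name is "scene" or "top" or "wrist"; returns a dict with "color" (400x640x3 uint8, red, green, blue), "fx", "fy", "cx", "cy" (pixels), "eye" and "rotation" of the camera in the world; the wrist camera has in their place "T_tool_cam" (4x4, takes a point from camera to tool coordinates, whose origin is the TCP and whose axes are the flange's). Camera axes: x right, y up, looking along -z (the intrinsics and any distortion apply to the point x, -y, -z); pixel columns grow to the right and rows downward; lengths in mm; the calibration is good to about 2 mm. A picture is of the moment at which its call begins: read the wrist's pose just before it. There is no depth.
- env.job_done(): hands the job in, once; it reports no verdict.
The state is a dict: "t": time; "joints": joint angles; "qvel": joint speeds; "tau": joint torques, N m; "eef_pos": TCP position; "tcp_rot": TCP orientation; "ft_force": force on the tool from outside, world axes, zero at the start; "moment": the same for the moment, N m; "opening": opening from 0.0 (shut) to 1.0 (fully open).
Only numpy, scipy, OpenCV 4.12 (cv2) and the standard library are available. Lean on these libraries where they do the work, as an engineer would, in place of code of your own. Each camera call takes 0.05 s, during which the arm holds its last target. There are 200 camera calls.

## Working session

There is one attempt and no reset: what is moved stays moved. The work goes in short steps, Python scripts to look and compute and a tool call to move; the robot and the scene stay as the last step left them, time stands still between calls to the robot, and variables do not carry over. Pictures are saved under pics/ and viewed, about 8 in all and at most 12, crops included, and the job is handed in when it is done.

Besides the shell and the picture viewer there is one more tool, called after "Request:" as name([rows], argument=value, ...), one row to a line, values as JSON. apply_moves: Moves the arm, as the interface text tells. Its arguments: {"type":"object","properties":{"commands":{"type":"array","items":{"type":"array","items":{"type":"number"}}}},"required":["commands"]}

```bash
mkdir -p pics; ls; cat > h.py <<'E'
import numpy as np, cv2
from cell import env, optics
def snap(n,f):
    c=optics.read_camera(n); cv2.imwrite(f'pics/{f}.png',c['color'][:,:,::-1]); return c
def ray(c,u,v):
    d=np.array([(u-c['cx'])/c['fx'],-(v-c['cy'])/c['fy'],-1.]); return np.array(c['eye']),np.array(c['rotation'])@d
def onz(c,u,v,z):
    e,d=ray(c,u,v); return e+d*(z-e[2])/d[2]
def tri(c1,p1,c2,p2):
    e1,d1=ray(c1,*p1);e2,d2=ray(c2,*p2)
    s=np.linalg.lstsq(np.c_[d1,-d2],e2-e1,rcond=None)[0]
    a,b=e1+d1*s[0],e2+d2*s[1]; return (a+b)/2,np.linalg.norm(a-b)
E
python3 - <<'E'
from h import *
import pickle
s=env.state(); print(s)
d={}
for n in('scene','top'):
    c=snap(n,n+'0'); d[n]=c; print(n,{k:v for k,v in c.items() if k!='color'})
pickle.dump(d,open('cams.pkl','wb'))
a=np.vstack([d['scene']['color'],d['top']['color']])[:,:,::-1]
cv2.imwrite('pics/both0.png',cv2.resize(a,None,fx=.75,fy=.75,interpolation=cv2.INTER_AREA))
E
```

```text
pics
{'t': 0.0, 'joints': array([-1.38960641e+00,  4.91567761e-01,  1.55943655e+00, -7.79956279e-06,
        1.09171975e+00, -1.05594839e-01]), 'qvel': array([-0.00050872,  0.00037889,  0.00069252,  0.00097185,  0.00164641,
        0.00083496]), 'tau': array([-1.22666021e-03, -6.12640858e+01, -2.58173364e+01,  6.92242803e-02,
        4.83210117e-02, -1.20061268e-04]), 'eef_pos': array([ 176.81268676, -599.43808241,  404.16097811]), 'tcp_rot': array([-3.14046682e+00, -1.12370326e-04,  2.86788287e-01]), 'ft_force': array([-0.25761482, -1.19868986, -0.03437733]), 'moment': array([-0.07600254, -0.02114861, -0.0284902 ]), 'opening': 0.9983387070993585}
scene {'fx': 429.2595242951401, 'fy': 429.2595242951401, 'cx': 320.378881673716, 'cy': 197.5793317847607, 'eye': array([1235.31719874, -329.16319797, 1021.89202134]), 'rotation': array([0.70881333, 0.01143738, 1.17954369])}
top {'fx': 495.03403549871473, 'fy': 495.03403549871473, 'cx': 314.59532239300734, 'cy': 195.19256143917443, 'eye': array([ 371.11998262,  -50.61695095, 1654.76891665]), 'rotation': array([ 0.15706185,  0.00163566, -1.54471209])}
```

View pics/both0.png

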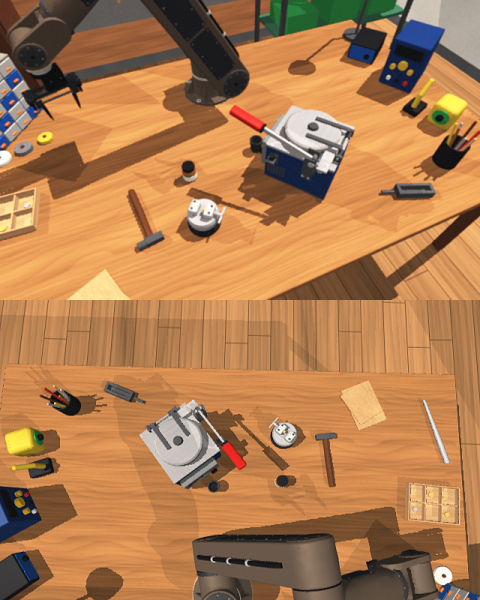

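The red grip is at about scene px (330,158) and top px (304,203), full resolution. The furnace's lid and bar are up and left of it in the top view. The vise, jar and hammer stand to its right, and the crucible is close to the furnace front. Next I'll triangulate the grip ends.

```bash
sed -i "s/np.array(c\['rotation'\])@d/Rotation.from_euler('xyz',c['rotation']).as_matrix()@d/; 1a from scipy.spatial.transform import Rotation" h.py
python3 - <<'E'
from h import *
import pickle
d=pickle.load(open('cams.pkl','rb')); E={}
for n in d:
    h=cv2.cvtColor(d[n]['color'],cv2.COLOR_RGB2HSV)
    m=(((h[...,0]<6)|(h[...,0]>174))&(h[...,1]>180)&(h[...,2]>90)).astype(np.uint8)
    k,l,st,ce=cv2.connectedComponentsWithStats(m)
    for i in range(1,k):
        if st[i,4]>60: print(n,st[i],ce[i])
    i=1+np.argmax(st[1:,4]); p=np.argwhere(l==i)[:,::-1].astype(float)
    r=cv2.minAreaRect(p.astype(np.float32)); b=cv2.boxPoints(r); print(n,r,b.tolist())
    L=[np.linalg.norm(b[0]-b[1]),np.linalg.norm(b[1]-b[2])]
    e=[(b[0]+b[1])/2,(b[2]+b[3])/2] if L[0]<L[1] else [(b[1]+b[2])/2,(b[3]+b[0])/2]
    E[n]=sorted(e,key=lambda q:q[1])
s,t=E['scene'],E['top']
# scene: upper = free end; top: lower = free end
for nm,a,b in(('free',s[0],t[1]),('piv',s[1],t[0])):
    print(nm,a,b,tri(d['scene'],a,d['top'],b))
T=d['top']; print('lid px top plane',onz(T,232,185,214))
for nm,u,v,z in(('vise',378,178,80),('jar',376,241,75),('cruc',285,249,60),('hammerhead',435,181,15),('hammerend',441,247,10)): print(nm,onz(T,u,v,z))
E
```

```text
scene [306 141  46  34 653] [328.56814701 157.30168453]
scene [611 174  29  27  97] [626.55670103 186.04123711]
scene ((328.44384765625, 157.0898895263672), (47.063907623291016, 14.30997085571289), 32.00538635253906) [[304.6966552734375, 150.68539428710938], [312.28094482421875, 138.55056762695312], [352.1910400390625, 163.494384765625], [344.60675048828125, 175.62921142578125]]
top [ 58 117  32  22  90] [ 72.53333333 126.8       ]
top [296 189  32  37 519] [311.65510597 207.2504817 ]
top ((311.6538391113281, 207.26922607421875), (39.99384307861328, 13.155868530273438), 52.12501525878906) [[294.18463134765625, 195.52308654785156], [304.5692138671875, 187.44615173339844], [329.123046875, 219.01536560058594], [318.73846435546875, 227.09230041503906]]
free [308.4888  144.61798] [323.93076 223.05383] (array([507.16472298, -69.43178938, 318.23609957]), np.float64(1.59856504994431))
piv [348.3989 169.5618] [299.37692 191.48462] (array([596.22133688,  -1.07828263, 288.87743871]), np.float64(2.50094056103837))
lid px top plane [623.34969663 202.6537221  214.        ]
vise [ 682.0021909  -245.29764822   80.        ]
jar [ 478.59364099 -240.78887029   75.        ]
cruc [446.43238352  48.89614318  60.        ]
hammerhead [ 689.49135937 -445.24757343   15.        ]
hammerend [ 468.79254192 -463.63257232   10.        ]
```

Both triangulations agree: the ends are 116 mm apart, as specified, and the slope is about 0.26. The grip centre is near (552,-35,304), and the bar's heading towards the pivot is 0.655 rad. I'll shut the fingers, rise, yaw so tool x lies along the bar, and travel over.

Request:
apply_moves([
  [0, 0, -5.3, 0, 0, -0.039, 0],
  [0, 0, -5.3, 0, 0, -0.039, 0],
  [0, 0, -5.3, 0, 0, -0.039, 0],
  [0, 0, -5.2, 0, 0, -0.039, 0],
  [0, 0, 0, 0.035, -0.012, 0, 0],
])

```text
t: 0.52
eef_pos: [195.3, -571.0, 567.6]
tcp_rot: [3.132, 0.006, 0.658]
ft_force: [1.6, -1.5, 0.1]
opening: 0.706
```

Request:
apply_moves([
  [0, 0, 0, 0.0375, -0.0129, 0, 0],
  [0, 0, 0, 0.0375, -0.0129, 0, 0],
  [0, 0, 0, 0.0375, -0.0129, 0, 0],
  [0, 0, 0, 0.0375, -0.0129, 0, 0],
  [0, 0, 0, 0.0375, -0.0129, 0, 0],
])

```text
t: 0.93
eef_pos: [307.2, -401.5, 560.5]
tcp_rot: [-3.141, -0.0, 0.655]
ft_force: [0.6, -0.7, -0.5]
opening: 0.356
```

Request:
apply_moves([
  [0, 0, 0, 0.0375, -0.0129, 0, 0],
  [0, 0, 0, 0.0375, -0.0129, 0, 0],
  [0, 0, 0, 0.0375, -0.0129, 0, 0],
  [0, 0, 0, 0.0375, -0.0129, 0, 0],
  [0, 0, 0, 0.0375, -0.0129, 0, 0],
])

```text
t: 1.35
eef_pos: [416.6, -236.0, 560.7]
tcp_rot: [-3.142, 0.0, 0.655]
ft_force: [0.9, -0.8, -0.8]
opening: 0.024
```

Request:
apply_moves([
  [0, 0, 0, 0.0375, -0.0129, 0, 0],
  [0, 0, 0, 0.0375, -0.0129, 0, 0],
  [0, 0, 0, 0.0375, -0.0129, 0, 0],
  [0, 0, 0, 0.0375, -0.0129, 0, 0],
  [0, 0, 0, 0.0375, -0.0129, 0, 0],
])

```text
t: 1.77
eef_pos: [526.1, -70.5, 560.6]
tcp_rot: [-3.141, 0.0, 0.655]
ft_force: [0.9, -0.8, -0.5]
opening: 0.002
```

Request:
apply_moves([
  [0, 0, 0, 0.02, -0.007, 0, 0],
  [0, 0, 0, 0, 0, 0, 0],
  [0, 0, 0, 0, 0, 0, 0],
  [0, 0, 0, 0, 0, 0, 0],
])

```text
t: 2.1
eef_pos: [536.8, -55.1, 560.5]
tcp_rot: [-3.141, 0.001, 0.655]
ft_force: [-0.5, 0.2, -0.0]
opening: 0.004
```

```bash
python3 - <<'E'
from h import *
s=env.state(); w=snap('wrist','w1'); t=snap('scene','s1')
print(s['eef_pos'],s['tcp_rot'],s['ft_force'],{k:v for k,v in w.items() if k!='color'})
a=np.vstack([w['color'],t['color']])[:,:,::-1]
cv2.imwrite('pics/b1.png',cv2.resize(a,None,fx=.75,fy=.75,interpolation=cv2.INTER_AREA))
# predicted pixels of the grip_top, its corners and tip contact point
R=Rotation.from_euler('xyz',s['tcp_rot']).as_matrix(); T=w['T_tool_cam']
def proj(P):
    q=np.linalg.inv(T)@np.r_[R.T@(np.array(P)-s['eef_pos']),1]; return np.array([w['cx']+w['fx']*q[0]/-q[2], w['cy']-w['fy']*q[1]/-q[2]]).round(1)
ux=np.array([.793,.609]); g=np.array([548.9,-37.4]); n=np.array([-.609,.793])
for r in(-51,0,65):
  for y in(-18,0,18): print(r,y,proj(np.r_[g+ux*r*.955+n*y,320-.2955*r]))
print('tip',proj(s['eef_pos']+R@[0,0,190]), proj(s['eef_pos']+R@[0,0,240]))
h=cv2.cvtColor(w['color'],cv2.COLOR_RGB2HSV)
m=(((h[...,0]<6)|(h[...,0]>174))&(h[...,1]>180)&(h[...,2]>70)).astype(np.uint8)
k,l,st,ce=cv2.connectedComponentsWithStats(m)
i=1+np.argmax(st[1:,4]); print(st[i],ce[i])
p=np.argwhere(l==i)[:,::-1].astype(np.int32); print(cv2.approxPolyDP(cv2.convexHull(p),4,True).reshape(-1,2).tolist())
E
```

```text
[536.81236636 -55.10214575 560.45878942] [-3.14126274e+00  6.92960982e-04  6.55190719e-01] [-0.50590385  0.15709467 -0.01006412] {'fx': 300.6264581516589, 'fy': 300.6264581516589, 'cx': 319.11665632272604, 'cy': 204.7223349539074, 'T_tool_cam': array([[ 6.99203534e-04,  9.60251841e-01,  2.79134221e-01,
         7.98820329e+01],
       [ 9.99999607e-01, -8.23551263e-04,  3.28205394e-04,
        -3.99063270e-01],
       [ 5.45041174e-04,  2.79133882e-01, -9.60252039e-01,
         1.82205116e+01],
       [ 0.00000000e+00,  0.00000000e+00,  0.00000000e+00,
         1.00000000e+00]])}
-51 -18 [334.6 265. ]
-51 0 [311. 265.]
-51 18 [287.4 264.9]
0 -18 [334.7 198.1]
0 0 [311.1 198.1]
0 18 [287.6 198.1]
65 -18 [334.7 113.6]
65 0 [311.3 113.6]
65 18 [287.8 113.6]
tip [319.8 250.9] [319.7 223.6]
[ 288  117   46  144 5356] [309.76213592 181.69361464]
[[300, 260], [289, 252], [289, 124], [295, 117], [326, 117], [332, 137], [332, 243]]
```

View pics/b1.png

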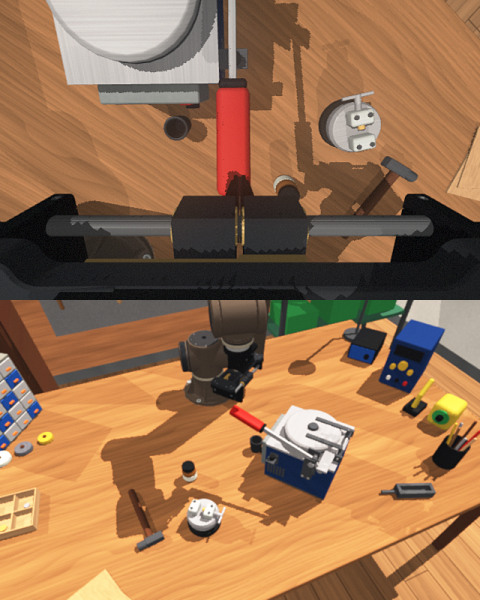

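The wrist view confirms it: the red grip spans columns 289–332 and rows 117–260, centred at 310.5 against a predicted 311. The bar runs straight along tool x. Remaining offset to the grip's middle is +20 mm in x and -6.5 mm in y, then down.

Request:
apply_moves([
  [0, 0, 0, 0.02, -0.0065, 0.008, 0],
  [0, 0, 0, 0, 0, 0.015, 0],
  [0, 0, 0, 0, 0, 0.012, 0],
  [0, 0, 0, 0, 0, 0.005, 0],
  [0, 0, 0, 0, 0, 0.002, 0],
])

```text
t: 2.62
eef_pos: [548.7, -38.2, 518.2]
tcp_rot: [-3.141, 0.001, 0.654]
ft_force: [-0.1, -0.4, -0.1]
opening: 0.005
```

Request:
apply_moves([
  [0, 0, 0, 0, 0, 0.002, 0],
  [0, 0, 0, 0, 0, 0.002, 0],
  [0, 0, 0, 0, 0, 0.002, 0],
  [0, 0, 0, 0, 0, 0.002, 0],
  [0, 0, 0, 0, 0, 0, 0],
])

```text
t: 3.03
eef_pos: [548.9, -37.5, 510.6]
tcp_rot: [-3.142, 0.0, 0.655]
ft_force: [-0.3, -0.1, 0.5]
opening: 0.004
```

Request:
apply_moves([
  [0, 0, 0, 0, 0, 0.002, 0],
  [0, 0, 0, -0.0005, 0, 0.002, 0],
  [0, 0, 0, -0.0005, 0, 0.002, 0],
  [0, 0, 0, -0.001, 0, 0.003, 0],
  [0, 0, 0, -0.001, 0, 0.003, 0],
])

```text
t: 3.45
eef_pos: [546.5, -39.2, 499.3]
tcp_rot: [3.14, -0.001, 0.655]
ft_force: [0.2, 1.8, 10.0]
opening: 0.004
```

Contact at 10 N. I'll follow the arc.

Request:
apply_moves([
  [0, 0, 0, -0.0014, 0, 0.0045, 0],
  [0, 0, 0, -0.0012, 0, 0.0045, 0],
  [0, 0, 0, -0.0012, 0, 0.005, 0],
  [0, 0, 0, -0.001, 0, 0.005, 0],
  [0, 0, 0, -0.001, 0, 0.005, 0],
])

```text
t: 3.87
eef_pos: [541.8, -42.7, 476.1]
tcp_rot: [3.139, -0.002, 0.655]
ft_force: [-3.2, 1.5, 14.7]
opening: 0.006
```

Request:
apply_moves([
  [0, 0, 0, -0.001, 0, 0.005, 0],
  [0, 0, 0, -0.001, 0, 0.005, 0],
  [0, 0, 0, -0.0008, 0, 0.005, 0],
  [0, 0, 0, -0.0007, 0, 0.005, 0],
  [0, 0, 0, -0.0006, 0, 0.005, 0],
])

```text
t: 4.28
eef_pos: [538.6, -45.2, 451.3]
tcp_rot: [3.139, -0.002, 0.655]
ft_force: [-1.8, 2.6, 16.6]
opening: 0.004
```

Forces match the expected range. I'll check the side view once at mid-stroke.

```bash
python3 - <<'E'
from h import *
s=env.state(); t=snap('scene','s2'); w=snap('wrist','w2')
print(s['eef_pos'],s['ft_force'])
a=np.vstack([w['color'],cv2.resize(t['color'][80:280,200:520],(640,400))])[:,:,::-1]
cv2.imwrite('pics/b2.png',cv2.resize(a,None,fx=.75,fy=.75,interpolation=cv2.INTER_AREA))
E
```

```text
[538.60540686 -45.20889492 451.2622425 ] [-1.83934364  2.63250632 16.60942149]
```

View pics/b2.png

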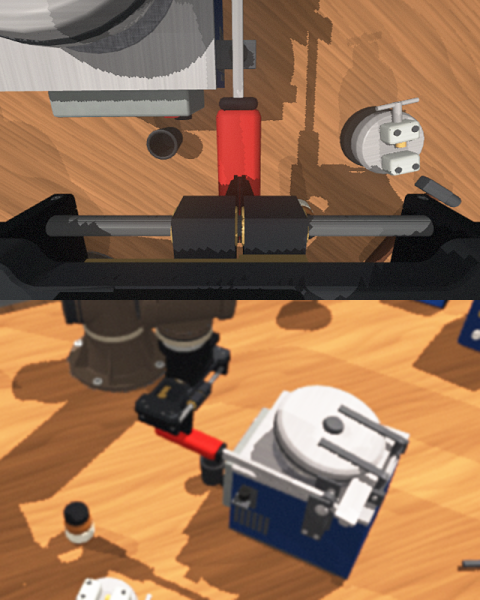

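The fingertips are on the grip's centreline (the grip spans wrist cols ~290–347 full-res) and the lid is lifting. The crucible and vise are clear. Continuing.

Request:
apply_moves([
  [0, 0, 0, -0.0005, 0, 0.005, 0],
  [0, 0, 0, -0.0004, 0, 0.005, 0],
  [0, 0, 0, -0.0003, 0, 0.005, 0],
  [0, 0, 0, -0.0002, 0, 0.005, 0],
  [0, 0, 0, -0.0001, 0, 0.005, 0],
])

```text
t: 4.8
eef_pos: [537.4, -46.1, 426.2]
tcp_rot: [3.139, -0.002, 0.655]
ft_force: [-3.8, 1.9, 18.4]
opening: 0.005
```

Request:
apply_moves([
  [0, 0, 0, 0, 0, 0.005, 0],
  [0, 0, 0, 0.0001, 0, 0.005, 0],
  [0, 0, 0, 0.0002, 0, 0.005, 0],
  [0, 0, 0, 0.0004, 0, 0.005, 0],
  [0, 0, 0, 0.0005, 0, 0.005, 0],
])

```text
t: 5.22
eef_pos: [538.4, -45.4, 401.3]
tcp_rot: [3.139, -0.002, 0.655]
ft_force: [-4.5, 1.9, 19.9]
opening: 0.002
```

Request:
apply_moves([
  [0, 0, 0, 0.0006, 0, 0.005, 0],
  [0, 0, 0, 0.0007, 0, 0.005, 0],
  [0, 0, 0, 0.0008, 0, 0.005, 0],
  [0, 0, 0, 0.0009, 0, 0.005, 0],
  [0, 0, 0, 0.001, 0, 0.005, 0],
])

```text
t: 5.63
eef_pos: [541.5, -43.1, 376.1]
tcp_rot: [3.14, -0.001, 0.655]
ft_force: [-5.9, 0.0, 17.8]
opening: 0.003
```

Request:
apply_moves([
  [0, 0, 0, 0.0011, 0, 0.005, 0],
  [0, 0, 0, 0.001, 0, 0.004, 0],
  [0, 0, 0, 0.001, 0, 0.004, 0],
  [0, 0, 0, 0.0009, 0, 0.003, 0],
  [0, 0, 0, 0.0009, 0, 0.003, 0],
])

```text
t: 6.05
eef_pos: [545.4, -40.2, 356.5]
tcp_rot: [3.14, -0.0, 0.655]
ft_force: [-4.4, -1.7, 13.1]
opening: 0.005
```

Request:
apply_moves([
  [0, 0, 0, 0.0006, 0, 0.002, 0],
  [0, 0, 0, 0.0006, 0, 0.002, 0],
  [0, 0, 0, 0.0003, 0, 0.001, 0],
  [0, 0, 0, 0, 0, 0, 0],
])

```text
t: 6.38
eef_pos: [546.6, -39.2, 351.1]
tcp_rot: [3.141, -0.0, 0.655]
ft_force: [-2.0, -1.1, 8.0]
opening: 0.005
```

Request:
apply_moves([
  [0, 0, 0, 0.0003, 0, 0.001, 0],
  [0, 0, 0, 0.0003, 0, 0.001, 0],
  [0, 0, 0, 0, 0, 0, 0],
])

```text
t: 6.63
eef_pos: [547.0, -38.9, 349.9]
tcp_rot: [3.14, -0.0, 0.655]
ft_force: [-5.5, -0.8, 15.7]
opening: 0.001
```

Request:
apply_moves([
  [0, 0, 0, 0.0003, 0, 0.001, 0],
  [0, 0, 0, 0, 0, 0, 0],
])

```text
t: 6.8
eef_pos: [547.1, -38.8, 349.5]
tcp_rot: [3.14, -0.0, 0.655]
ft_force: [-9.2, -1.9, 23.9]
opening: 0.005
```

The force rose from 8 to 24 N over about 1.6 mm, so the bar is on its stop. I'll hold and check.

Request:
apply_moves([
  [0, 0, 0, 0, 0, 0, 0],
  [0, 0, 0, 0, 0, 0, 0],
  [0, 0, 0, 0, 0, 0, 0],
  [0, 0, 0, 0, 0, 0, 0],
  [0, 0, 0, 0, 0, 0, 0],
])

```text
t: 7.22
eef_pos: [547.0, -38.8, 349.6]
tcp_rot: [3.14, -0.0, 0.655]
ft_force: [-8.8, -2.7, 22.8]
opening: 0.006
```

```bash
python3 - <<'E'
from h import *
t=snap('scene','s3'); w=snap('wrist','w3'); s=env.state()
print(s['t'],s['eef_pos'],s['ft_force'])
a=np.vstack([w['color'],cv2.resize(t['color'][80:280,200:520],(640,400))])[:,:,::-1]
cv2.imwrite('pics/b3.png',cv2.resize(a,None,fx=.75,fy=.75,interpolation=cv2.INTER_AREA))
E
```

```text
7.3167 [547.05832587 -38.86284433 349.6045869 ] [-8.75666929 -3.19179442 23.67620172]
```

View pics/b3.png

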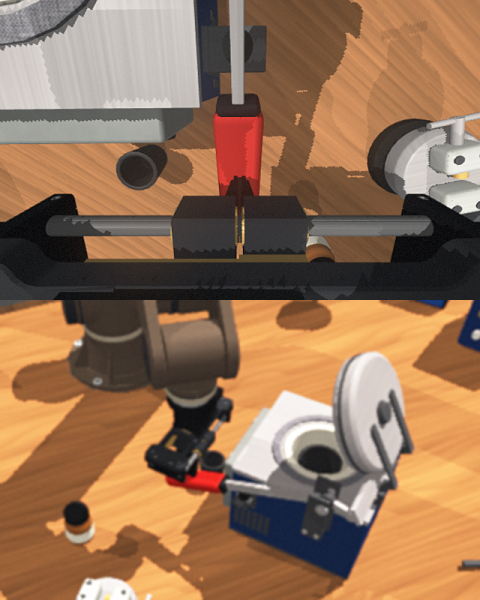

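The lid stands wide open (scene crop about (370,415)), the bar is down on its buffer, and the fingertips are on top of the grip at its centreline. The bystanders have not moved, and the force is steady at about 23 N. Handing in.

```bash
python3 -c "
from h import *
print(env.job_done()); s=env.state(); print(s['t'],s['eef_pos'],s['ft_force'])"
```

```text
the job is handed in; nothing more can be done
None
the job is handed in; nothing more can be done
```

The furnace is open: I pressed the red grip down with closed fingertips along the bar's arc until it met the stop. The arm is still holding it there, and I handed the job in at about 7.3 s of the 38 s allowed.

- **Locating the grip:** the two camera views gave a grip 116 mm long, as specified. The bar's slope came out at 0.26 rad against the 0.30 stated. The close-up wrist view agreed with that position to about 3 mm.
- **Pressing:** the upward force was 10–20 N through the stroke, slightly above the stated 18 N at most. It fell to 8 N near the end, then rose to 24 N within about 1.6 mm at the stop.
- **Final hold:** the upward force was steady at about 23 N with the fingertips at a height of about 160 mm, against 157 mm expected for the grip's top at the stop. The arm was not moving.
- **Last picture:** the lid stood wide open, the fingertips were on top of the grip along its centreline, and the jar, crucible and vise looked undisturbed. The hammer was outside the final crop, but the arm never came near it.

I judged the lid angle by eye and did not measure it or the lid's speed. No check failed, and the hand-in reports no verdict.

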